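# Wind the gauge pump home on the calibration bench

### The arm

A 6-joint arm with a two-finger parallel gripper is mounted at the origin on the work surface. World frame = base frame: x ahead of the robot, y to its left, z up, the work surface at z = 0. Lengths are in m, angles in rad, forces in N, time in s.
With the tool pointing down it reaches from about 0.25 to 0.725 m from the base axis. Payload 4 kg.
Tool frame: the origin (TCP) lies on the centre line of the jaws, within the pads' length; the fingertips stand 17 mm ahead of it and the grasp point (between the pads) lies 2 mm behind it; z points along the fingers, y is the line along which they close (so a half turn about z gives the same grasp; the last joint's range is limited). The gripper opens to 85 mm and grips with 20 to 120 N. Pads are 22 mm wide; open, the fingers measure 114 mm over their backs; the gripper's body (76 mm by 85 mm) begins 54 mm behind the grasp point. The pads swing forward as they close: fully open they stand 13 mm farther back than shut.
Start: joints at [-1.333, 0.241, 0.005, 1.335, 0, 1.571], TCP at [0.118, -0.486, 0.248] pointing down, gripper open.
Joint ranges: [-2.72, 2.72], [-1.05, 1.87], [-1.09, 1.28], [-1.99, 2.15], [-1.42, 1.44], [-3.14, 3.14]. Speed limits (rad/s): [2.79, 2.79, 3.14, 3.14, 3.14, 3.14].

### API

Orientations are given as a unit quaternion [x, y, z, w].
In Python, from workcell import bot, camera, get_calibration gives the robot as it stands.
- The arm moves only by the tool apply_moves, never from a script. Its argument "steps" is a list of rows, each a list of 3 entries, a list of its own where there are three numbers: the shift along the tool's x, y, z as a fraction of full scale, then the turn, a rotation vector about the tool's x, y, z as a fraction of full scale, then the opening, from 0 (shut) to 1 (fully open). A call has exactly 8 rows; each row shifts and turns the commanded pose from where the row before left it, along the tool's axes as they then stand; what a row does not reach is not made up. Full scale, the value 1, is 20 cm for a shift and pi rad for a turn. A row lasts 1/12 s, in which the tool goes at most 41.7 mm and 7.16 degrees, less where a joint would pass 70% of its speed; a pose out of reach is approached as far as the arm can. A call with a number of a shift or a turn outside -1 to 1 is refused whole. A call with a gripper value outside its range is refused whole. The fingers move at their own pace and stop on an object; the grip force is fixed at half the most. Time passes only in rows, so rows that do not move let the fingers close, or fill a call up. It gives the time, the measured TCP pose, the force, the opening and the grip force at its end, in the units of the state.
- bot.get_obs(): the state, without advancing time (a new reading comes with each control period).
- camera(name): name is "side" or "top"; returns (picture, depth): 400x640x3 uint8, red, green, blue; 400x640 float32, m along the optical axis (not along the pixel's ray), 0 where there is no reading.
- get_calibration(name): a dict with "fov_y" (degrees; the focal length in pixels is half the picture's height over the tangent of half this angle, whatever the lens; pixels are square), "cx", "cy" (the principal point, pixels), "rvec" (rotation vector, rad) and "tvec" (3), from world to camera coordinates, as OpenCV has them. Camera axes: x right, y down, z forward; pixel columns grow to the right and rows downward; lengths in m; the calibration is good to about 2 mm. A picture is of the moment at which its call begins. get_calibration takes no time and is no camera call.
- bot.job_done(): hands the job in; it is judged then, once.
The state is a dict: "clock": time; "joint_pos": joint angles; "joint_vel": joint speeds; "tau": joint torques, N m; "eef_pos": TCP position; "tool_rot": TCP orientation; "ft_force": force on the tool from outside, world axes, zero at the start; "ft_torque": the same for the moment, N m; "grip_width": finger opening in m; "grasp_force": force on a finger pad.
Only numpy, scipy, OpenCV 4.12 (cv2) and the standard library are available. Lean on these libraries where they do the work, as an engineer would, in place of code of your own. Each camera call takes 0.05 s, during which the arm holds its last target. There are 200 camera calls.

### The job

Two hand pumps are bolted to the calibration bench. Take the upright handle of the crank on the pump that carries the round dial gauge and wind it clockwise, seen from above, for more than a full turn until it comes to its stop with the plunger fully home; then let go. Do not turn the crank of the other pump.

Things in the scene. Friction and masses are not known exactly. Their poses are not given: they have to be found in the camera images.
- crank (a joint): crank of the pump with the dial gauge, rad: 0 = plunger fully out, grows as wound clockwise seen from above; rigid stop at 8.6 = plunger home. Starts at 0 to 2.2. Stays where left; about 3 N at the handle turns it. Each rad draws the plunger (steel rod with brass 40 mm collar, sticking out beside the gearbox) in by 4 mm; when home the collar is almost against the black gearbox.
- crank_knob (a point): centre, half-way up, of that crank's upright white handle: cylinder 24 mm across, 50 mm tall, spinning freely on its spindle, so it can be held without turning the hand. It stands on the free end of the crank arm (flat bar 20 mm wide, its top 27 mm below this point) and circles the axis at 55 mm radius, 119 mm above the bench. All else within the circle is over 24 mm below this point.
- crank_axis (a point): fixed point on that crank's vertical axis, 119 mm above the bench, with the pump's axes: base plate 160 mm wide, 12 thick, runs along y from -90 to +225 mm; black gearbox under the crank 90 x 90 mm, 75 tall; plunger out on the -y side; dial gauge 80 mm across on a post at y = +190 mm, its top 177 mm above the bench. The pump is fixed; its place and yaw differ each time.
- spare_crank_knob (a point): centre, half-way up, of the upright handle of the other pump's crank. That pump has the same size and shape, but a short steel plug where the first has its gauge. This handle must stay where it is (within 11 mm, 0.2 rad of turn).

How it is judged:
At the end, for the whole second after the job is handed in: the crank of the pump with the dial gauge is wound clockwise to within 0.4 rad (23 degrees) of its stop at 8.6 rad, and is at rest (value of joint crank above 8.2 rad and velocity of joint crank between -0.1 and 0.1 rad/s); the robot touches nothing.
It fails at once if the other pump's crank handle is moved by more than 11 mm (0.2 rad) (distance of spare_crank_knob from where it was at the start of the episode above 0.011 m).
It also fails if it takes over 54 s, if anything falls off the work surface, if the arm or the gripper's body presses on something with over 40 N, if the wrist force passes 120 N, or if a joint passes its speed limit or range.

## Working session

There is one attempt and no reset: what is moved stays moved. The work goes in short steps, Python scripts to look and compute and a tool call to move; the robot and the scene stay as the last step left them, time stands still between calls to the robot, and variables do not carry over. Pictures are saved under pics/ and viewed, at most 10 in all, crops included, and the job is handed in when it is done.

Besides the shell and the picture viewer there is one more tool, called by a JSON object that holds its "api" and its "payload", one argument or row to a line. apply_moves: Moves the arm, as the interface text tells. Its arguments: {"type":"object","properties":{"steps":{"type":"array"}},"required":["steps"]}

```bash
mkdir -p pics; ls
cat > h.py <<'E'
import numpy as np, cv2
from workcell import bot, camera, get_calibration
def cal(n):
    c=get_calibration(n); f=200/np.tan(np.radians(c["fov_y"])/2)
    R=cv2.Rodrigues(np.array(c["rvec"],float))[0]; return f,c["cx"],c["cy"],R,np.array(c["tvec"],float)
def cloud(n,d):
    f,cx,cy,R,t=cal(n); v,u=np.mgrid[:400,:640]
    P=np.stack([(u-cx)/f*d,(v-cy)/f*d,d],-1); return (P-t)@R
def onplane(n,u,v,z):
    f,cx,cy,R,t=cal(n); r=R.T@np.array([(u-cx)/f,(v-cy)/f,1]); o=-R.T@t
    return o+r*(z-o[2])/r[2]
E
python3 - <<'E'
from h import *
for n in("top","side"):
    p,d=camera(n); np.savez(f"pics/{n}.npz",p=p,d=d); cv2.imwrite(f"pics/{n}.png",p[...,::-1])
    f,cx,cy,R,t=cal(n); print(n,f,-R.T@t,R[2],get_calibration(n))
E
```

```text
pics
top 394.8889039676926 [ 0.52857248 -0.06753845  0.88688439] [ 0.0320965   0.03498293 -0.99887237] {'fov_y': 53.7218344097095, 'cx': 325.9642280509101, 'cy': 201.19400250328877, 'rvec': array([ 2.17396275, -2.20174404, -0.00362547]), 'tvec': array([-0.02969525,  0.55722586,  0.87128167])}
side 467.397728165582 [0.21590343 0.67116468 0.58500539] [ 0.36889537 -0.7947537  -0.48195723] {'fov_y': 46.33227027878171, 'cx': 312.61570325910145, 'cy': 196.81827085404927, 'rvec': array([ 0.56137217, -2.47174678,  1.46530375]), 'tvec': array([0.47519618, 0.26874423, 0.73571241])}
```

View pics/top.png

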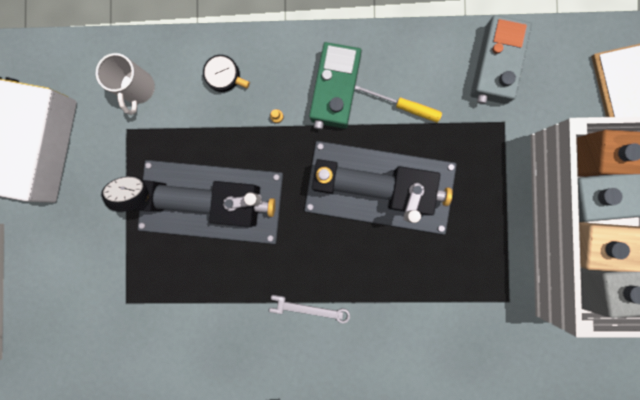

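View pics/side.png

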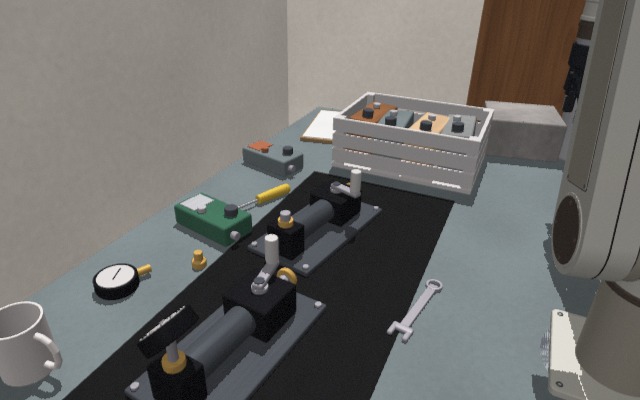

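The top view shows the gauge pump on the left: gauge at (123,190), hub about (230,204), knob top about (250,199). The spare pump is on the right, with its plug at (324,175) and knob at about (414,216). In the side view, the gauge pump's knob is at (272,250) and the gauge at (168,330).

Run:
```python
from h import *
z=np.load("pics/top.npz"); p,d=z["p"],z["d"]; W=cloud("top",d)
hsv=cv2.cvtColor(p,cv2.COLOR_RGB2HSV)
m=((hsv[...,2]>150)&(hsv[...,1]<60)).astype(np.uint8); m[:140]=0;m[250:]=0;m[:,:100]=0;m[:,480:]=0
n,l,s,c=cv2.connectedComponentsWithStats(m)
for i in range(1,n):
    if s[i,4]>3:
        P=W[l==i]; print(c[i].round(1),s[i,4],np.median(P,0).round(3),onplane("top",*c[i],.014).round(4))
# knob top by height
for nme in("top","side"):
    z=np.load(f"pics/{nme}.npz"); Wn=cloud(nme,z["d"]); hs=cv2.cvtColor(z["p"],cv2.COLOR_RGB2HSV)
    mm=((Wn[...,2]>.136)&(Wn[...,2]<.152)&(z["d"]>0)&(hs[...,2]>150)&(hs[...,1]<60)).astype(np.uint8)
    n,l,s,c=cv2.connectedComponentsWithStats(mm)
    for i in range(1,n):
        if s[i,4]>15: print(nme,c[i].round(1),s[i],Wn[l==i].mean(0).round(4),Wn[l==i].min(0).round(3),Wn[l==i].max(0).round(3),onplane(nme,*c[i],.144).round(4))
z=np.load("pics/top.npz");W=cloud("top",z["d"])
# gearbox top z~0.087
mm=((abs(W[...,2]-.087)<.006)&(z["d"]>0)).astype(np.uint8); n,l,s,c=cv2.connectedComponentsWithStats(mm)
for i in range(1,n):
    if s[i,4]>300: print("box",s[i],c[i])
b=cv2.resize(p[150:250,120:290],None,fx=4.5,fy=4.5,interpolation=cv2.INTER_CUBIC); cv2.imwrite("pics/crop1.png",b[...,::-1])
print(bot.get_obs())
```

```text
[111.  159.4] 964 [ 0.661  0.458 -0.   ] [0.6576 0.4488 0.014 ]
[320.2 145.8] 26 [ 0.68  -0.025  0.015] [ 0.68   -0.0256  0.014 ]
[147.8 165. ] 23 [0.643 0.363 0.016] [0.6436 0.3641 0.014 ]
[450.9 166.5] 34 [ 0.629 -0.312  0.014] [ 0.6291 -0.3121  0.014 ]
[323.5 174.1] 86 [ 0.608 -0.036  0.105] [ 0.6168 -0.0322  0.014 ]
[276.  176.7] 24 [0.612 0.073 0.017] [0.6127 0.0737 0.014 ]
[122.4 188.7] 691 [0.581 0.346 0.15 ] [0.591  0.4222 0.014 ]
[414.4 205.9] 338 [ 0.54  -0.212  0.091] [ 0.5438 -0.2311  0.014 ]
[440.7 194.5] 53 [ 0.565 -0.279  0.053] [ 0.5679 -0.2887  0.014 ]
[243.5 200.1] 229 [0.558 0.112 0.139] [0.5615 0.147  0.014 ]
[111.1 231.3] 778 [ 0.493  0.457 -0.001] [0.4952 0.4477 0.014 ]
[261.9 206.3] 76 [0.546 0.097 0.054] [0.5471 0.1057 0.014 ]
[309.9 206.5] 27 [ 0.546 -0.002  0.015] [ 0.5454 -0.0012  0.014 ]
[141.2 225.1] 23 [0.509 0.378 0.017] [0.5084 0.3788 0.014 ]
[441.4 228.1] 36 [ 0.495 -0.288  0.014] [ 0.4944 -0.2887  0.014 ]
[269.9 237.8] 25 [0.477 0.088 0.015] [0.4771 0.0884 0.014 ]
top [587.3 229.2] [ 569  117   71  221 2284] [ 0.4958 -0.5184  0.1481] [ 0.299 -0.619  
[... 1267 characters left out ...]
': array([-1.33300567e+00,  2.41358653e-01,  3.84855016e-03,  1.33521006e+00,
        2.44393916e-05,  1.57079833e+00]), 'joint_vel': array([-6.31705594e-04, -2.26097110e-03,  3.05185556e-03, -7.35408844e-04,
        1.60772074e-05,  1.99875541e-03]), 'tau': array([-1.42433814e-04, -3.73138726e+01,  2.53009772e+01,  1.08461006e-02,
       -5.96047201e-06, -3.73996727e-06]), 'eef_pos': array([ 0.11765705, -0.48540159,  0.24748749]), 'tool_rot': array([ 9.92939933e-01,  1.18614346e-01, -1.01965707e-04, -9.56575460e-04]), 'ft_force': array([-1.0070362 ,  0.86452616,  0.12987658]), 'ft_torque': array([ 0.05197074, -0.00096744,  0.04520028]), 'grasp_force': 0.0, 'grip_width': 0.08539541637035249}
```

View pics/crop1.png

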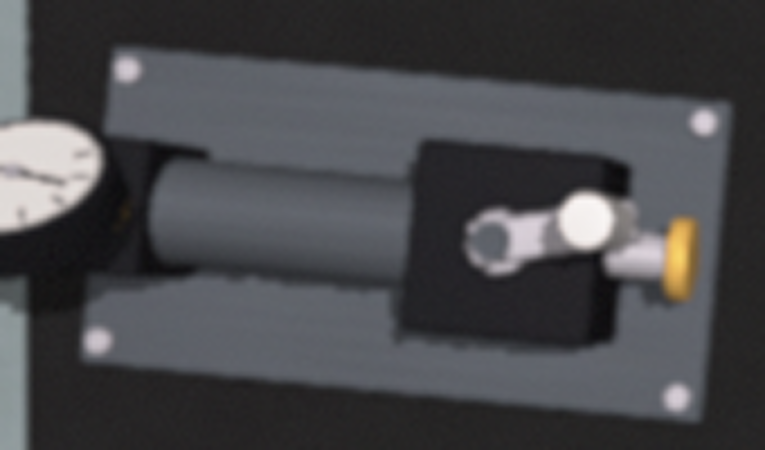

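Both views agree. The base-plate screws give the axis at about (0.553, 0.159), and the knob is at about (0.558, 0.1035), so the radius is 55.6 mm (55 expected). I'll estimate the crank value from the collar and plan the approach in the tool axes.

```bash
cat >> h.py <<'E'
from scipy.spatial.transform import Rotation as Ro
A=np.array([.5533,.1591]); U=np.array([.1065,.9943])
def sim(rows,o=None):
    o=o or bot.get_obs(); p=np.array(o["eef_pos"]);R=Ro.from_quat(o["tool_rot"])
    for s,t in rows: p=p+R.apply(np.array(s)*.2); R=R*Ro.from_rotvec(np.array(t)*np.pi)
    return p,R
E
python3 - <<'E'
from h import *
z=np.load("pics/top.npz"); p,d=z["p"],z["d"]; W=cloud("top",d); hs=cv2.cvtColor(p,cv2.COLOR_RGB2HSV)
m=(hs[...,0]>12)&(hs[...,0]<32)&(hs[...,1]>120)&(hs[...,2]>90); m[:190]=0;m[225:]=0;m[:,:255]=0;m[:,285:]=0
P=W[m]; y=(P[:,:2]-A)@U; print(len(P),np.percentile(y,[2,10,50,90,98]).round(4),np.percentile(P[:,2],[5,50,95]))
from scipy.optimize import least_squares
tgt=np.array([.558,.1037])
def f(q): 
    P,R=sim([([q[0],q[1],0],[0,0,-.0201])]*24); return P[:2]-tgt
q=least_squares(f,[.16,.01]).x; print(q, sim([([q[0],q[1],0],[0,0,-.0201])]*24)[1].as_matrix().round(3))
E
```

```text
101 [-0.0842 -0.084  -0.0822 -0.077  -0.0766] [0.03626293 0.05879309 0.06478436]
[0.16880391 0.0059204 ] [[-0.181  0.983 -0.   ]
 [ 0.983  0.181  0.002]
 [ 0.002 -0.    -1.   ]]
```

{"api": "apply_moves", "payload": {
  "steps": [
    [[0.169,0.006,0],[0,0,-0.02],1],
    [[0.169,0.006,0],[0,0,-0.02],1],
    [[0.169,0.006,0],[0,0,-0.02],1],
    [[0.169,0.006,0],[0,0,-0.02],1],
    [[0.169,0.006,0],[0,0,-0.02],1],
    [[0.169,0.006,0],[0,0,-0.02],1],
    [[0.169,0.006,0],[0,0,-0.02],1],
    [[0.169,0.006,0],[0,0,-0.02],1]
  ]
}}

```text
clock: 0.77
eef_pos: [0.3633, -0.3752, 0.2477]
tool_rot: [0.932, 0.363, -0.0, -0.0]
ft_force: [-0.4, -0.4, -0.2]
grip_width: 0.0857
grasp_force: 0.0
```

{"api": "apply_moves", "payload": {
  "steps": [
    [[0.169,0.006,0],[0,0,-0.02],1],
    [[0.169,0.006,0],[0,0,-0.02],1],
    [[0.169,0.006,0],[0,0,-0.02],1],
    [[0.169,0.006,0],[0,0,-0.02],1],
    [[0.169,0.006,0],[0,0,-0.02],1],
    [[0.169,0.006,0],[0,0,-0.02],1],
    [[0.169,0.006,0],[0,0,-0.02],1],
    [[0.169,0.006,0],[0,0,-0.02],1]
  ]
}}

```text
clock: 1.43
eef_pos: [0.5238, -0.1608, 0.2476]
tool_rot: [0.812, 0.584, -0.0, -0.0]
ft_force: [0.9, -1.5, 0.4]
grip_width: 0.0856
grasp_force: 0.0
```

{"api": "apply_moves", "payload": {
  "steps": [
    [[0.169,0.006,0],[0,0,-0.02],1],
    [[0.169,0.006,0],[0,0,-0.02],1],
    [[0.169,0.006,0],[0,0,-0.02],1],
    [[0.169,0.006,0],[0,0,-0.02],1],
    [[0.169,0.006,0],[0,0,-0.02],1],
    [[0.169,0.006,0],[0,0,-0.02],1],
    [[0.13,0.006,0],[0,0,-0.02],1],
    [[0,0,0],[0,0,0],1]
  ]
}}

```text
clock: 2.1
eef_pos: [0.564, 0.066, 0.2475]
tool_rot: [0.663, 0.748, 0.0, -0.001]
ft_force: [-0.1, -0.3, -0.1]
grip_width: 0.0853
grasp_force: 0.0
```

Run:
```python
from h import *
o=bot.get_obs(); R=Ro.from_quat(o["tool_rot"]); print(o["eef_pos"],R.as_matrix().round(3),o["joint_pos"].round(2))
print(R.inv().apply(np.array([.5578,.1037,.122])-o["eef_pos"])/.2)
```

```text
[0.56401246 0.06595829 0.2475286 ] [[-0.12   0.993 -0.001]
 [ 0.993  0.12   0.002]
 [ 0.002 -0.001 -1.   ]] [0.12 0.38 0.19 1.39 0.   1.57]
[ 0.18980925 -0.00751448  0.62803461]
```

{"api": "apply_moves", "payload": {
  "steps": [
    [[0.1,-0.004,0],[0,0,0],1],
    [[0.09,-0.004,0],[0,0,0],1],
    [[0,0,0.1],[0,0,0],1],
    [[0,0,0.12],[0,0,0],1],
    [[0,0,0.12],[0,0,0],1],
    [[0,0,0.12],[0,0,0],1],
    [[0,0,0.09],[0,0,0],1],
    [[0,0,0.07],[0,0,0],1]
  ]
}}

```text
clock: 2.77
eef_pos: [0.5571, 0.0979, 0.1218]
tool_rot: [0.667, 0.745, -0.002, -0.001]
ft_force: [-0.4, -0.7, -0.5]
grip_width: 0.0854
grasp_force: 0.0
```

{"api": "apply_moves", "payload": {
  "steps": [
    [[0,0,0],[0,0,0],0.5],
    [[0,0,0],[0,0,0],0.4],
    [[0,0,0],[0,0,0],0.3],
    [[0,0,0],[0,0,0],0.2],
    [[0,0,0],[0,0,0],0.1],
    [[0,0,0],[0,0,0],0],
    [[0,0,0],[0,0,0],0],
    [[0,0,0],[0,0,0],0]
  ]
}}

```text
clock: 3.43
eef_pos: [0.5595, 0.0988, 0.1258]
tool_rot: [0.666, 0.746, 0.001, 0.001]
ft_force: [-0.8, 0.3, 4.9]
grip_width: 0.0226
grasp_force: 58.7
```

Run:
```python
from h import *
p,d=camera("side"); cv2.imwrite("pics/side2.png",p[...,::-1])
o=bot.get_obs(); print(o["eef_pos"],o["tool_rot"],o["ft_force"],o["grip_width"],o["grasp_force"])
```

```text
[0.55943925 0.09880367 0.12582718] [0.66639147 0.7456008  0.00099878 0.00092741] [-0.93315007 -1.40158506  6.25836214] 0.02249079767007262 58.65894019603729
```

View pics/side2.png

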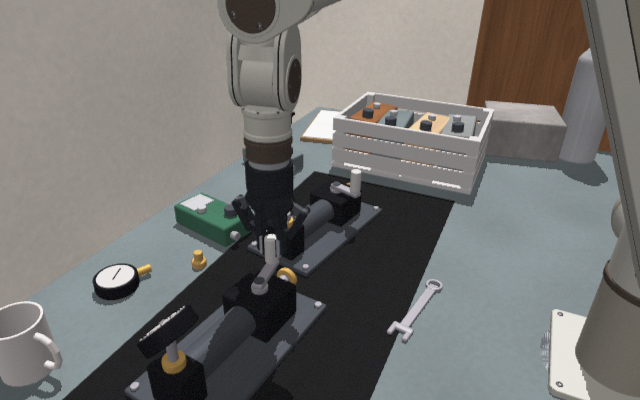

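The side view shows the pads closed round the white knob at (270,250). The TCP is about 5 mm short along tool x, so I'll open slightly, centre it and grip again.

{"api": "apply_moves", "payload": {
  "steps": [
    [[0,0,0],[0,0,0],0.5],
    [[0,0,0],[0,0,0],0.5],
    [[0.012,0,0],[0,0,0],0.5],
    [[0.012,0,0.005],[0,0,0],0.5],
    [[0,0,0],[0,0,0],0],
    [[0,0,0],[0,0,0],0],
    [[0,0,0],[0,0,0],0],
    [[0,0,0],[0,0,0],0]
  ]
}}

```text
clock: 4.15
eef_pos: [0.558, 0.1038, 0.1231]
tool_rot: [0.666, 0.746, 0.0, -0.0]
ft_force: [0.5, 0.4, -0.4]
grip_width: 0.0228
grasp_force: 58.7
```

Run:
```python
from h import *
o=bot.get_obs(); print(o["eef_pos"],o["tool_rot"],o["ft_force"],o["grip_width"],o["grasp_force"])
R=Ro.from_quat(o["tool_rot"]); k=o["eef_pos"][:2]-A; th=np.arctan2(k[1],k[0]); print(np.hypot(*k),np.degrees(th))
# rows: 10deg clockwise each, chord about A, radius .055
for i in range(54):
    a,b=th-np.radians(10*i),th-np.radians(10*(i+1))
    s=R.inv().apply(.055*np.array([np.cos(b)-np.cos(a),np.sin(b)-np.sin(a),0]))/.2
    print(i+1,s.round(3)[:2],end="; ")
```

```text
[0.55795663 0.1038154  0.12314931] [ 6.66254352e-01  7.45724509e-01  9.38932795e-05 -2.92689928e-04] [ 0.45108102  0.36625669 -0.3998974 ] 0.022780479466015146 58.70661735534668
0.05548036676979876 -85.18533109656283
1 [ 0.006 -0.048]; 2 [ 0.014 -0.046]; 3 [ 0.021 -0.043]; 4 [ 0.029 -0.038]; 5 [ 0.035 -0.033]; 6 [ 0.04  -0.026]; 7 [ 0.044 -0.019]; 8 [ 0.047 -0.011]; 9 [ 0.048 -0.003]; 10 [0.048 0.006]; 11 [0.046 0.014]; 12 [0.043 0.021]; 13 [0.038 0.029]; 14 [0.033 0.035]; 15 [0.026 0.04 ]; 16 [0.019 0.044]; 17 [0.011 0.047]; 18 [0.003 0.048]; 19 [-0.006  0.048]; 20 [-0.014  0.046]; 21 [-0.021  0.043]; 22 [-0.029  0.038]; 23 [-0.035  0.033]; 24 [-0.04   0.026]; 25 [-0.044  0.019]; 26 [-0.047  0.011]; 27 [-0.048  0.003]; 28 [-0.048 -0.006]; 29 [-0.046 -0.014]; 30 [-0.043 -0.021]; 31 [-0.038 -0.029]; 32 [-0.033 -0.035]; 33 [-0.026 -0.04 ]; 34 [-0.019 -0.044]; 35 [-0.011 -0.047]; 36 [-0.003 -0.048]; 37 [ 0.006 -0.048]; 38 [ 0.014 -0.046]; 39 [ 0.021 -0.043]; 40 [ 0.029 -0.038]; 41 [ 0.035 -0.033]; 42 [ 0.04  -0.026]; 43 [ 0.044 -0.019]; 44 [ 0.047 -0.011]; 45 [ 0.048 -0.003]; 46 [0.048 0.006]; 47 [0.046 0.014]; 48 [0.043 0.021]; 49 [0.038 0.029]; 50 [0.033 0.035]; 51 [0.026 0.04 ]; 52 [0.019 0.044]; 53 [0.011 0.047]; 54 [0.003 0.048];
```

{"api": "apply_moves", "payload": {
  "steps": [
    [[0.006,-0.048,0],[0,0,0],0],
    [[0.014,-0.046,0],[0,0,0],0],
    [[0.021,-0.043,0],[0,0,0],0],
    [[0.029,-0.038,0],[0,0,0],0],
    [[0.035,-0.033,0],[0,0,0],0],
    [[0.04,-0.026,0],[0,0,0],0],
    [[0.044,-0.019,0],[0,0,0],0],
    [[0.047,-0.011,0],[0,0,0],0]
  ]
}}

```text
clock: 4.82
eef_pos: [0.4985, 0.1449, 0.1232]
tool_rot: [0.666, 0.746, -0.001, -0.001]
ft_force: [-1.1, -3.1, -0.0]
grip_width: 0.0223
grasp_force: 59.3
```

```bash
cat > st.py <<'E'
from h import *
o=bot.get_obs(); k=o["eef_pos"][:2]-A; t=np.degrees(np.arctan2(k[1],k[0])); print("r",np.hypot(*k),"wound deg mod360",(-85.2-t)%360, o["clock"],o["ft_force"].round(1),o["eef_pos"].round(4),o["joint_pos"].round(2))
E
python3 st.py
```

```text
r 0.056611778712951415 wound deg mod360 80.23683797591978 4.8167 [-1.1 -3.1 -0. ] [0.4985 0.1449 0.1232] [ 0.28  0.37 -0.16  1.05 -0.    1.74]
```

{"api": "apply_moves", "payload": {
  "steps": [
    [[0.048,-0.003,0],[0,0,0],0],
    [[0.048,0.006,0],[0,0,0],0],
    [[0.046,0.014,0],[0,0,0],0],
    [[0.043,0.021,0],[0,0,0],0],
    [[0.038,0.029,0],[0,0,0],0],
    [[0.033,0.035,0],[0,0,0],0],
    [[0.026,0.04,0],[0,0,0],0],
    [[0.019,0.044,0],[0,0,0],0]
  ]
}}

```text
clock: 5.48
eef_pos: [0.5313, 0.2097, 0.1231]
tool_rot: [0.666, 0.746, 0.0, -0.0]
ft_force: [-1.5, -3.4, 1.1]
grip_width: 0.0229
grasp_force: 59.4
```

{"api": "apply_moves", "payload": {
  "steps": [
    [[0.011,0.047,0],[0,0,0],0],
    [[0.003,0.048,0],[0,0,0],0],
    [[-0.006,0.048,0],[0,0,0],0],
    [[-0.014,0.046,0],[0,0,0],0],
    [[-0.021,0.043,0],[0,0,0],0],
    [[-0.029,0.038,0],[0,0,0],0],
    [[-0.035,0.033,0],[0,0,0],0],
    [[-0.04,0.026,0],[0,0,0],0]
  ]
}}

```text
clock: 6.15
eef_pos: [0.5977, 0.1893, 0.123]
tool_rot: [0.666, 0.746, -0.002, -0.001]
ft_force: [-10.7, -3.7, 7.4]
grip_width: 0.0227
grasp_force: 59.9
```

```bash
python3 st.py
```

```text
r 0.05366161812355312 wound deg mod360 240.5554716559539 6.15 [-10.7  -3.7   7.4] [0.5977 0.1893 0.123 ] [0.31 0.57 0.17 1.17 0.   1.77]
```

{"api": "apply_moves", "payload": {
  "steps": [
    [[-0.044,0.019,0],[0,0,0],0],
    [[-0.047,0.011,0],[0,0,0],0],
    [[-0.048,0.003,0],[0,0,0],0],
    [[-0.048,-0.006,0],[0,0,0],0],
    [[-0.046,-0.014,0],[0,0,0],0],
    [[-0.043,-0.021,0],[0,0,0],0],
    [[-0.038,-0.029,0],[0,0,0],0],
    [[-0.033,-0.035,0],[0,0,0],0]
  ]
}}

```text
clock: 6.82
eef_pos: [0.5932, 0.1221, 0.1232]
tool_rot: [0.666, 0.746, 0.002, -0.002]
ft_force: [-3.0, 7.1, -0.9]
grip_width: 0.0229
grasp_force: 59.4
```

Run:
```python
exec(open("st.py").read())
R=Ro.from_quat(o["tool_rot"]); th=np.arctan2(k[1],k[0]); p=k
for i in range(40):
    b=th-np.radians(5*(i+1)); n=.055*np.array([np.cos(b),np.sin(b)])
    s=R.inv().apply(np.append(n-p,0))/.2; p=n
    print(i+1,s.round(3)[:2],end="; ")
```

```text
r 0.05439990342991994 wound deg mod360 317.6845017655981 6.8167 [-3.   7.1 -0.9] [0.5932 0.1221 0.1232] [0.2  0.52 0.09 1.14 0.01 1.66]
1 [-0.017 -0.017]; 2 [-0.013 -0.02 ]; 3 [-0.011 -0.021]; 4 [-0.009 -0.022]; 5 [-0.007 -0.023]; 6 [-0.005 -0.023]; 7 [-0.003 -0.024]; 8 [-0.001 -0.024]; 9 [ 0.001 -0.024]; 10 [ 0.003 -0.024]; 11 [ 0.005 -0.023]; 12 [ 0.007 -0.023]; 13 [ 0.009 -0.022]; 14 [ 0.011 -0.021]; 15 [ 0.013 -0.02 ]; 16 [ 0.014 -0.019]; 17 [ 0.016 -0.018]; 18 [ 0.018 -0.016]; 19 [ 0.019 -0.015]; 20 [ 0.02  -0.013]; 21 [ 0.021 -0.011]; 22 [ 0.022 -0.009]; 23 [ 0.023 -0.007]; 24 [ 0.023 -0.005]; 25 [ 0.024 -0.003]; 26 [ 0.024 -0.001]; 27 [0.024 0.001]; 28 [0.024 0.003]; 29 [0.023 0.005]; 30 [0.023 0.007]; 31 [0.022 0.009]; 32 [0.021 0.011]; 33 [0.02  0.013]; 34 [0.019 0.014]; 35 [0.018 0.016]; 36 [0.016 0.018]; 37 [0.015 0.019]; 38 [0.013 0.02 ]; 39 [0.011 0.021]; 40 [0.009 0.022];
```

{"api": "apply_moves", "payload": {
  "steps": [
    [[-0.017,-0.017,0],[0,0,0],0],
    [[-0.013,-0.02,0],[0,0,0],0],
    [[-0.011,-0.021,0],[0,0,0],0],
    [[-0.009,-0.022,0],[0,0,0],0],
    [[-0.007,-0.023,0],[0,0,0],0],
    [[-0.005,-0.023,0],[0,0,0],0],
    [[-0.003,-0.024,0],[0,0,0],0],
    [[-0.001,-0.024,0],[0,0,0],0]
  ]
}}

```text
clock: 7.48
eef_pos: [0.561, 0.1041, 0.1232]
tool_rot: [0.666, 0.746, 0.002, -0.0]
ft_force: [1.3, 5.7, -3.9]
grip_width: 0.023
grasp_force: 59.2
```

```bash
python3 st.py;python3 - <<'E'
from h import *
p,d=camera("top"); W=cloud("top",d); hs=cv2.cvtColor(p,cv2.COLOR_RGB2HSV)
m=(hs[...,0]>12)&(hs[...,0]<32)&(hs[...,1]>120)&(hs[...,2]>60); m[:185]=0;m[230:]=0;m[:,:240]=0;m[:,285:]=0
P=W[m]; print(len(P)); 
if len(P)>5: y=(P[:,:2]-A)@U; print(np.percentile(y,[2,10,50,90,98]).round(4),np.median(P[:,2]))
E
```

```text
r 0.05553102917783115 wound deg mod360 356.7864268298301 7.4833 [ 1.3  5.7 -3.9] [0.561  0.1041 0.1232] [ 0.18  0.46 -0.02  1.09  0.    1.64]
80
[-0.1301 -0.0592 -0.0579 -0.0514 -0.0458] 0.05879497285556495
```

{"api": "apply_moves", "payload": {
  "steps": [
    [[0.001,-0.024,0],[0,0,0],0],
    [[0.003,-0.024,0],[0,0,0],0],
    [[0.005,-0.023,0],[0,0,0],0],
    [[0.007,-0.023,0],[0,0,0],0],
    [[0.009,-0.022,0],[0,0,0],0],
    [[0.011,-0.021,0],[0,0,0],0],
    [[0.013,-0.02,0],[0,0,0],0],
    [[0.014,-0.019,0],[0,0,0],0]
  ]
}}

```text
clock: 8.2
eef_pos: [0.5237, 0.111, 0.1232]
tool_rot: [0.666, 0.746, 0.001, 0.001]
ft_force: [4.5, 2.8, -6.3]
grip_width: 0.0226
grasp_force: 59.1
```

```bash
python3 st.py
```

```text
r 0.05647349922956313 wound deg mod360 36.46022574267131 8.2 [ 4.5  2.8 -6.3] [0.5237 0.111  0.1232] [ 0.21  0.39 -0.12  1.06 -0.    1.67]
```

Wound 396° so far. I'll continue more gently, about 4 rows at a time, watching the force.

{"api": "apply_moves", "payload": {
  "steps": [
    [[0.016,-0.018,0],[0,0,0],0],
    [[0.018,-0.016,0],[0,0,0],0],
    [[0.019,-0.015,0],[0,0,0],0],
    [[0.02,-0.013,0],[0,0,0],0],
    [[0,0,0],[0,0,0],0],
    [[0,0,0],[0,0,0],0],
    [[0,0,0],[0,0,0],0],
    [[0,0,0],[0,0,0],0]
  ]
}}

```text
clock: 8.87
eef_pos: [0.5101, 0.1225, 0.1233]
tool_rot: [0.667, 0.745, -0.0, 0.002]
ft_force: [6.8, -2.7, -8.3]
grip_width: 0.0226
grasp_force: 59.6
```

```bash
python3 st.py
```

```text
r 0.056667883148186785 wound deg mod360 54.53131712049141 8.8667 [ 6.8 -2.7 -8.3] [0.5101 0.1225 0.1233] [ 0.24  0.38 -0.15  1.05 -0.    1.7 ]
```

{"api": "apply_moves", "payload": {
  "steps": [
    [[0.021,-0.011,0],[0,0,0],0],
    [[0.022,-0.009,0],[0,0,0],0],
    [[0.023,-0.007,0],[0,0,0],0],
    [[0,0,0],[0,0,0],0],
    [[0,0,0],[0,0,0],0],
    [[0,0,0],[0,0,0],0],
    [[0,0,0],[0,0,0],0],
    [[0,0,0],[0,0,0],0]
  ]
}}

```text
clock: 9.53
eef_pos: [0.5094, 0.1238, 0.1234]
tool_rot: [0.67, 0.742, -0.005, 0.015]
ft_force: [24.4, -34.8, -16.5]
grip_width: 0.0226
grasp_force: 59.8
```

```bash
python3 st.py
```

```text
r 0.05632619415050784 wound deg mod360 56.01153637285232 9.5333 [ 24.4 -34.8 -16.5] [0.5094 0.1238 0.1234] [ 0.25  0.37 -0.15  1.04 -0.03  1.72]
```

The rigid stop is at 416° (7.26 rad), which agrees with the collar estimate. I'll relax the push, open and lift.

{"api": "apply_moves", "payload": {
  "steps": [
    [[-0.025,0.01,0],[0,0,0],0],
    [[-0.025,0.01,0],[0,0,0],0],
    [[0,0,0],[0,0,0],0],
    [[0,0,0],[0,0,0],0.6],
    [[0,0,0],[0,0,0],0.8],
    [[0,0,0],[0,0,0],1],
    [[0,0,0],[0,0,0],1],
    [[0,0,0],[0,0,0],1]
  ]
}}

```text
clock: 10.2
eef_pos: [0.5067, 0.1273, 0.1237]
tool_rot: [0.666, 0.746, -0.0, -0.0]
ft_force: [0.0, 0.5, 0.6]
grip_width: 0.0812
grasp_force: 0.0
```

{"api": "apply_moves", "payload": {
  "steps": [
    [[0,0,-0.05],[0,0,0],1],
    [[0,0,-0.1],[0,0,0],1],
    [[0,0,-0.1],[0,0,0],1],
    [[0,0,-0.1],[0,0,0],1],
    [[0,0,-0.1],[0,0,0],1],
    [[0,0,-0.1],[0,0,0],1],
    [[-0.1,-0.1,0],[0,0,0],1],
    [[-0.1,-0.1,0],[0,0,0],1]
  ]
}}

```text
clock: 10.87
eef_pos: [0.4729, 0.0834, 0.2356]
tool_rot: [0.665, 0.747, 0.002, 0.001]
ft_force: [0.1, -1.3, -0.6]
grip_width: 0.0857
grasp_force: 0.0
```

{"api": "apply_moves", "payload": {
  "steps": [
    [[-0.15,-0.1,0],[0,0,0],1],
    [[-0.15,-0.1,0],[0,0,0],1],
    [[-0.15,-0.1,0],[0,0,0],1],
    [[-0.1,-0.1,0],[0,0,0],1],
    [[0,0,0],[0,0,0],1],
    [[0,0,0],[0,0,0],1],
    [[0,0,0],[0,0,0],1],
    [[0,0,0],[0,0,0],1]
  ]
}}

```text
clock: 11.53
eef_pos: [0.4053, -0.0349, 0.2338]
tool_rot: [0.666, 0.746, 0.0, 0.0]
ft_force: [1.1, -0.4, -0.9]
grip_width: 0.0854
grasp_force: 0.0
```

Run:
```python
from h import *
p,d=camera("top"); cv2.imwrite("pics/top3.png",p[...,::-1]); W=cloud("top",d); hs=cv2.cvtColor(p,cv2.COLOR_RGB2HSV)
mm=((W[...,2]>.136)&(W[...,2]<.152)&(hs[...,2]>150)&(hs[...,1]<60)).astype(np.uint8); n,l,s,c=cv2.connectedComponentsWithStats(mm)
for i in range(1,n):
    if 60<s[i,4]<200:
        q=onplane("top",*c[i],.144)[:2]; k=q-A; print(q.round(4),np.hypot(*k).round(4),(-85.2-np.degrees(np.arctan2(k[1],k[0])))%360)
print(bot.get_obs()["ft_force"],bot.get_obs()["clock"])
```

```text
[ 0.5224 -0.2048] 0.3652 9.648079856508772
[0.511  0.1212] 0.0568 52.93938187968324
[ 0.47086986 -0.31400429  0.10151138] 11.5833
```

View pics/top3.png

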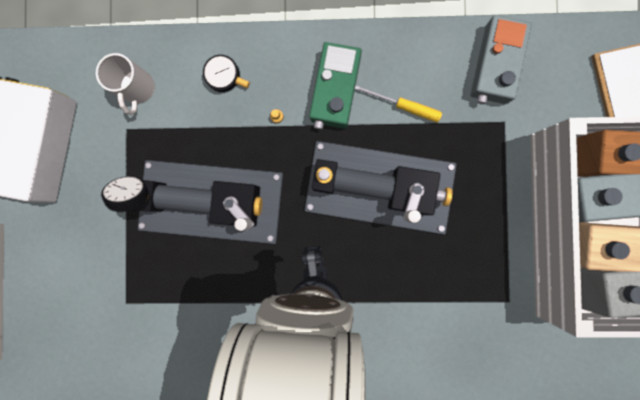

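The gauge pump's knob is now at (241,224), and its collar at (258,206) is against the gearbox. The knob sits within about 3° of the stop. The spare knob at (413,216) hasn't moved, and the arm is clear of everything.

```bash
python3 -c "
from workcell import bot; print(bot.job_done())"
```

```text
the job is handed in; nothing more can be done
None
```

I wound the gauge pump's crank about 416° clockwise to its stop, let go with the plunger home, and handed the job in at about 11.6 s; the other pump's crank did not move.

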